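# Pack the tested circuit boards into the transit case and fasten its hasp

## Robot

A 6-joint arm with a two-finger parallel gripper is mounted at the origin on the work surface. World frame = base frame: x ahead of the robot, y to its left, z up, the work surface at z = 0. Lengths are in m, angles in rad, forces in N, time in s.
With the tool pointing down it reaches from about 0.3 to 0.85 m from the base axis. Payload 5.4 kg.
Tool frame: the origin (TCP) lies between the finger pads; the fingertips stand 11 mm ahead of it and the grasp point (between the pads) lies 8 mm behind it; z points along the fingers, y is the line along which they close (so a half turn about z gives the same grasp; the last joint's range is limited). The gripper opens to 85 mm and grips with 20 to 120 N. Pads are 22 mm wide; open, the fingers measure 114 mm over their backs; the gripper's body (76 mm by 85 mm) begins 54 mm behind the grasp point. The pads swing forward as they close: fully open they stand 13 mm farther back than shut.
Start: joints at [1.116, 0.158, 1.597, -0, 1.386, -0.21], TCP at [0.139, 0.558, 0.242] pointing down, gripper open.
Joint ranges: [-2.91, 2.91], [-0.94, 2.29], [0.18, 2.7], [-1.29, 4.43], [0.17, 2.64], [-3, 3]. Speed limits (rad/s): [2.57, 2.57, 3.14, 3.14, 3.14, 3.14].

## Interface

Orientations are given as a rotation vector (axis times angle).
In Python, from cell import robot, optics gives the robot as it stands.
- The arm moves only by the tool move_arm, never from a script. Its argument "increments" is a list of rows, each a list of 3 entries, a list of its own where there are three numbers: the opening, from -1 (shut) to 1 (fully open), then the shift along the world's x, y, z in cm, then the turn about the world's z in rad. A call has 1 to 10 rows; each row is the pose to reach, as a shift and turn from the pose commanded when the call began; what a row does not reach only later rows make up. A row lasts 1/8 s, in which the tool goes at most 62.5 mm and 10.7 degrees, less where a joint would pass 70% of its speed; a pose out of reach is approached as far as the arm can. A call with a gripper value outside its range is refused whole. The fingers move at their own pace and stop on an object; the grip force is fixed at half the most. Time passes only in rows, so rows that repeat a pose let the fingers close. It gives the time, the measured TCP pose, the force, the opening and the grip force at its end, in the units of the state.
- robot.get_state(): the state, without advancing time (a new reading comes with each control period).
- optics.read_camera(name): name is "side" or "top" or "wrist"; returns a dict with "img" (420x560x3 uint8, blue, green, red), "z_map" (420x560 float32, m along the optical axis (not along the pixel's ray), 0 where there is no reading), "vertical_fov" (degrees; the focal length in pixels is half the picture's height over the tangent of half this angle, whatever the lens; pixels are square), "cx", "cy" (the principal point, pixels), "rvec" (rotation vector, rad) and "tvec" (3), from world to camera coordinates, as OpenCV has them; the wrist camera has in their place "tool_from_camera" (4x4, takes a point from camera to tool coordinates, whose origin is the TCP and whose axes are the flange's). Camera axes: x right, y down, z forward; pixel columns grow to the right and rows downward; lengths in m; the calibration is good to about 2 mm. The wrist camera is an equidistant fisheye: a pixel r from the principal point sees the ray r / f radians off the axis. A picture is of the moment at which its call begins: read the wrist's pose just before it.
- robot.close_job(): hands the job in; it is judged then, once.
The state is a dict: "time_s": time; "joint_positions": joint angles; "qvel": joint speeds; "effort": joint torques, N m; "ee_pos": TCP position; "orientation": TCP orientation; "contact_force": force on the tool from outside, world axes, zero at the start; "wrist_torque": the same for the moment, N m; "grip_width": opening from 0.0 (shut) to 1.0 (fully open); "grip_force": force on a finger pad.
Only numpy, scipy, OpenCV 4.12 (cv2) and the standard library are available. Lean on these libraries where they do the work, as an engineer would, in place of code of your own. Each camera call takes 0.05 s, during which the arm holds its last target. There are 200 camera calls.

## Task

Pack the tested circuit boards for dispatch: draw every board that is in the card rack straight up out of its slot and, keeping it upright, stand it fully down in a free slot of the open transit case. Then close the case's lid completely, and after that swing the steel hasp on its front down over the staple until it lies flat against the case. Leave the meter, the fibre spool and the screwdriver where they are and the empty rack standing.

Things in the scene. Friction and masses are not known exactly. Their poses are not given: they have to be found in the camera images.
- rack: loose card rack (dark base, aluminium ends), x 150 by y 204 mm, 85 high, 1.4 kg; slides if knocked. Origin: centre of underside, z up. Base 10 mm thick, boards stand on it. End plates at x +-66.5 mm carry black card guides up to z 81 mm: four slots 7 mm wide, open on top, at y -67.5, -22.5, 22.5, 67.5 mm. A board stands in a slot along the rack's x; its rail sticks out above
- board1: circuit board standing on edge: green plate 120 long (x), 4 thick (y), 100 mm tall (z); its top 18 mm is an aluminium rail 112 long, 10 thick: grip there. Heat sink on the +y face: to y 9, x -40 to 4, z 30 to 66 mm. 0.18 kg. Origin: middle of the lower edge. Starts in one of the rack's slots, standing on its base. Boards are all alike; 3 or 4 are present
- board2: circuit board standing on edge: green plate 120 long (x), 4 thick (y), 100 mm tall (z); its top 18 mm is an aluminium rail 112 long, 10 thick: grip there. Heat sink on the +y face: to y 9, x -40 to 4, z 30 to 66 mm. 0.18 kg. Origin: middle of the lower edge. Starts in one of the rack's slots, standing on its base. Boards are all alike; 3 or 4 are present
- board3: circuit board standing on edge: green plate 120 long (x), 4 thick (y), 100 mm tall (z); its top 18 mm is an aluminium rail 112 long, 10 thick: grip there. Heat sink on the +y face: to y 9, x -40 to 4, z 30 to 66 mm. 0.18 kg. Origin: middle of the lower edge. Starts in one of the rack's slots, standing on its base. Boards are all alike; 3 or 4 are present
- board4: circuit board standing on edge: green plate 120 long (x), 4 thick (y), 100 mm tall (z); its top 18 mm is an aluminium rail 112 long, 10 thick: grip there. Heat sink on the +y face: to y 9, x -40 to 4, z 30 to 66 mm. 0.18 kg. Origin: middle of the lower edge. Starts in one of the rack's slots, standing on its base. Boards are all alike; 3 or 4 are present
- case: transit case, fixed: grey box x 158 by y 206 mm, walls 80 high, 6 thick, floor at z 6 mm, open on top. Origin: centre of underside, z up. Hasp front faces -x, lid hinge at +x. Foam blocks at both x ends leave four slots 9 mm wide (15 at their top, z 74) at y -67.5, -22.5, 22.5, 67.5 mm, x -63 to 63. A board stands in a slot along the case's x, on the floor, top at z 106 mm
- lid (a joint): lid angle, rad: 0 shut, 1.8 to 1.95 open at the start (leaning back), stop at 2.0. Friction hinge (0.5 N m): stays where left, must be pushed fully down. Axis: case y through lid_hinge. A hood of 4 mm sheet, 158 mm from hinge to front, 206 wide, 36 deep, 0.32 kg; shut, its flat top is 116 mm above the bench. Push its outer face near the free edge, beside the hasp
- lid_hinge (a point): on the lid's hinge axis, middle of the case's back upper edge: case x 79, y 0, z 80 mm. Its axes are the case's
- lid_edge (a point): on the lid: middle of the front edge of its outer (top) face, 158 mm from the hinge and 36 mm above the lid's rim. Axes fixed to the lid: x towards the hinge, y along the hinge axis, z out of the outer face; lid shut, they are the case's
- hasp (a joint): hasp angle to the lid, rad: 0 closed (lid shut: hangs flat down the case front, staple through its slot), 1.57 straight out from the lid's front, stop 2.8. Starts 1.3 to 2.0. Friction hinge (0.06 N m): stays where left. Steel leaf 46 wide, 70 long, 3 mm thick, with a slot 12 mm wide 36 to 62 mm from its hinge. Swing it only once the lid is shut
- hasp_hinge (a point): middle of the hasp's hinge axis (along the lid's y): 4 mm in front of the lid's front face, 18 mm above its rim, so 98 mm above the bench with the lid shut. Axes as lid_edge
- hasp_tip (a point): middle of the free end of the hasp's leaf, 70 mm from its hinge. Axes: z from tip to hinge, y along the hinge, x towards the case when closed
- staple (a point): outermost point of the fixed steel staple, middle of the case front: a loop of 5 mm bar standing 16.5 mm out of the front face, 5 mm wide along the case's y, 40 to 60 mm above the bench; about 11 mm proud of the closed leaf
- meter: bystander: red and white power meter, 85 by 170 mm, 44 high, loose; leave alone. Origin: centre of underside
- spool: bystander: fibre spool lying flat, 120 mm across, 50 high, loose; leave alone. Origin: centre of underside
- driver: bystander: screwdriver, 170 mm long, loose; leave alone. Its length is its x axis
Not all that is in view belongs to the job. What is shaped like the board1 but orange is not meant.

How it is judged:
On the way, in this order (a step that is already met when the one before it is completed fails the run):
1. every board present stands fully down in a slot of the case, the lid still up (x of board1 in the frame of case between -0.012 and 0.012 m and y of board1 in the frame of case between -0.085 and 0.085 m and z of board1 in the frame of case between 0 and 0.012 m and angle between each of board1, board2, board3, board4's own z axis and vertical below 0.15 rad and angle between the x axis of each of board1, board2, board3, board4 and the x axis of case, either way round below 0.15 rad and x of board2 in the frame of case between -0.012 and 0.012 m and y of board2 in the frame of case between -0.085 and 0.085 m and z of board2 in the frame of case between 0 and 0.012 m and x of board3 in the frame of case between -0.012 and 0.012 m and y of board3 in the frame of case between -0.085 and 0.085 m and z of board3 in the frame of case between 0 and 0.012 m and x of board4 in the frame of case between -0.012 and 0.012 m and y of board4 in the frame of case between -0.085 and 0.085 m and z of board4 in the frame of case between 0 and 0.012 m and value of joint lid above 0.5 rad), for 0.2 s.
2. the lid is shut on the boards, the hasp not yet swung down (x of board1 in the frame of case between -0.012 and 0.012 m and y of board1 in the frame of case between -0.085 and 0.085 m and z of board1 in the frame of case between 0 and 0.012 m and angle between each of board1, board2, board3, board4's own z axis and vertical below 0.15 rad and angle between the x axis of each of board1, board2, board3, board4 and the x axis of case, either way round below 0.15 rad and x of board2 in the frame of case between -0.012 and 0.012 m and y of board2 in the frame of case between -0.085 and 0.085 m and z of board2 in the frame of case between 0 and 0.012 m and x of board3 in the frame of case between -0.012 and 0.012 m and y of board3 in the frame of case between -0.085 and 0.085 m and z of board3 in the frame of case between 0 and 0.012 m and x of board4 in the frame of case between -0.012 and 0.012 m and y of board4 in the frame of case between -0.085 and 0.085 m and z of board4 in the frame of case between 0 and 0.012 m and value of joint lid below 0.05 rad and value of joint hasp above 0.3 rad), for 0.2 s.
3. the hasp is swung down flat over the staple, the lid shut (value of joint lid below 0.05 rad and value of joint hasp below 0.08 rad), for 0.2 s.
At the end, for the whole second after the job is handed in: every board present stands in a slot of the case: lower edge under 12 mm above the case underside (floor at 6), upright and along the case x within 0.15 rad, centred within 12 mm; lid below 0.05 rad, hasp below 0.08 rad, rack level within 0.1 rad, all at rest (all of step 3 and x of board1 in the frame of case between -0.012 and 0.012 m and y of board1 in the frame of case between -0.085 and 0.085 m and z of board1 in the frame of case between 0 and 0.012 m and angle between each of board1, board2, board3, board4's own z axis and vertical below 0.15 rad and angle between the x axis of each of board1, board2, board3, board4 and the x axis of case, either way round below 0.15 rad and x of board2 in the frame of case between -0.012 and 0.012 m and y of board2 in the frame of case between -0.085 and 0.085 m and z of board2 in the frame of case between 0 and 0.012 m and x of board3 in the frame of case between -0.012 and 0.012 m and y of board3 in the frame of case between -0.085 and 0.085 m and z of board3 in the frame of case between 0 and 0.012 m and x of board4 in the frame of case between -0.012 and 0.012 m and y of board4 in the frame of case between -0.085 and 0.085 m and z of board4 in the frame of case between 0 and 0.012 m and angle between rack's own z axis and vertical below 0.1 rad and linear speed of each of rack, board1, board2, board3, board4 below 0.02 m/s); the robot touches nothing.
It fails at once if a board was tipped over or laid down (more than 45 degrees from upright) (angle between any of board1, board2, board3, board4's own z axis and vertical above 0.79 rad).
It fails at once if the meter, spool or screwdriver was pushed more than 30 mm (distance of any of meter, spool, driver from where it was at the start of the episode above 0.03 m).
It fails at once if the rack was tipped over (angle between rack's own z axis and vertical above 0.5 rad).
Of board1, board2, board3, board4 only 3 to 4 are there at a start; the rules pass over those that are not, and their reading is None.
At some moment in a run one of rack may be knocked a few centimetres aside while the robot is not near it.
It also fails if it takes over 210 s, if anything falls off the work surface, if the arm or the gripper's body presses on something with over 40 N, if the wrist force passes 120 N, or if a joint passes its speed limit or range.

## Working session

There is one attempt and no reset: what is moved stays moved. The work goes in short steps, Python scripts to look and compute and a tool call to move; the robot and the scene stay as the last step left them, time stands still between calls to the robot, and variables do not carry over. Pictures are saved under pics/ and viewed, at most 14 in all, crops included, and the job is handed in when it is done.

Besides the shell and the picture viewer there is one more tool, called after ">>>" by a JSON object that holds its "method" and its "body". move_arm: Moves the arm, as the interface text tells. Its arguments: {"type":"object","properties":{"increments":{"type":"array","items":{"type":"array"}}},"required":["increments"]}

```bash
mkdir -p pics
cat > h.py <<'E'
import numpy as np, cv2
from cell import robot, optics
from scipy.spatial.transform import Rotation as R
def cam(n):
    c=optics.read_camera(n); c['f']=c['img'].shape[0]/2/np.tan(np.radians(c['vertical_fov'])/2)
    if 'rvec' in c: c['Rw']=R.from_rotvec(np.ravel(c['rvec'])).as_matrix(); c['t']=np.ravel(c['tvec'])
    return c
def cloud(c):
    h,w=c['z_map'].shape; u,v=np.meshgrid(np.arange(w),np.arange(h)); z=c['z_map']
    p=np.stack([(u-c['cx'])/c['f']*z,(v-c['cy'])/c['f']*z,z],-1)
    P=(p-c['t'])@c['Rw']; P[z==0]=np.nan; return P
def proj(c,X):
    p=np.atleast_2d(X)@c['Rw'].T+c['t']; return p[:,:2]/p[:,2:]*c['f']+[c['cx'],c['cy']]
E
python3 - <<'E'
from h import *
for n in ('top','side'):
    c=cam(n); np.savez('%s.npz'%n,**c); cv2.imwrite('pics/%s0.png'%n,cv2.resize(c['img'],(784,588)))
    print(n,c['f'],c['cx'],c['cy'],-c['Rw'].T@c['t'],(c['z_map']>0).mean())
print(robot.get_state())
E
```

```text
top 434.1148311714422 285.03935805745806 210.89675375816688 [0.23878258 0.05691762 1.26882558] 0.9961649659863946
side 490.8750398086445 277.78955183335665 202.08242606629238 [ 0.28196999 -0.64180277  0.84948768] 0.9959481292517007
{'time_s': 0.1, 'joint_positions': array([ 1.11589723e+00,  1.58981225e-01,  1.59813949e+00, -6.98369894e-06,
        1.38620605e+00, -2.10113515e-01]), 'qvel': array([-7.70814855e-05, -6.87304839e-04, -4.11766903e-03,  1.55340521e-03,
        8.15979263e-04,  1.47571793e-03]), 'effort': array([-2.74161596e-05, -3.96990860e+01, -3.32336462e+01, -2.16297344e-04,
        4.18073309e-03,  9.47440185e-06]), 'ee_pos': array([0.13913884, 0.5573576 , 0.24140142]), 'orientation': array([-3.83478579e-01, -3.11753532e+00,  2.57780631e-03]), 'contact_force': array([ 0.81958007,  0.74641309, -0.02551503]), 'wrist_torque': array([-0.01089371,  0.03555574,  0.02741432]), 'grip_force': 0.0, 'grip_width': 1.0035150926873797}
```

View pics/top0.png

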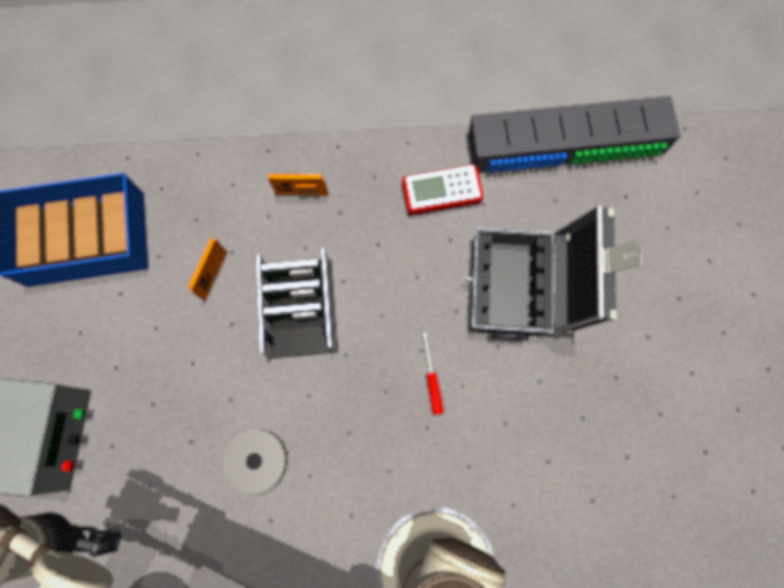

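View pics/side0.png

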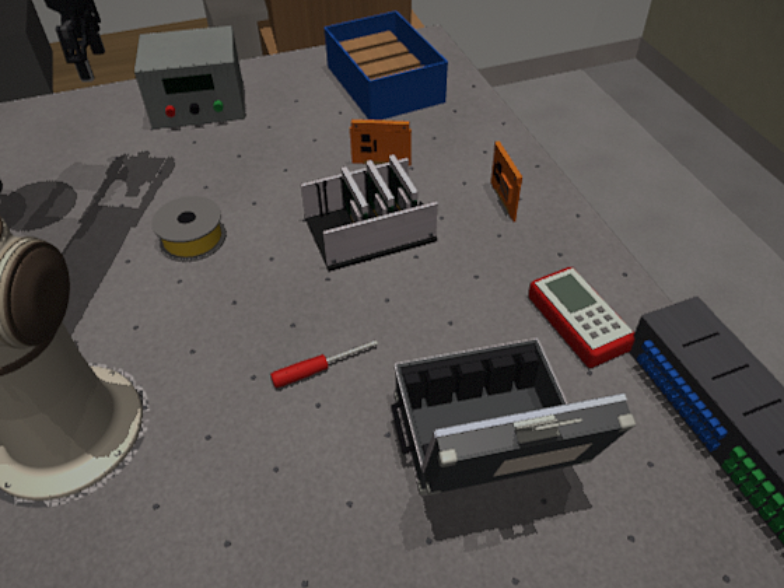

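Top view (784 px scale): the candidates for "board" are three aluminium-railed boards in the rack at (295,265), (295,287) and (295,309), plus orange look-alikes at (298,184) and (208,270), which are not meant. The rack's fourth slot, nearest the robot, is empty. The case is at (515,280) with its lid open to the right and the hasp at (625,257). Next I'll measure.

```bash
cat >> h.py <<'E'
def rect(m2d):
    (c,s,a)=cv2.minAreaRect((m2d*1000).astype(np.float32)); return np.round(c,1),np.round(s,1),round(a,2)
def rails(c,P,zlo=.103,zhi=.118,box=((.1,.45),(.1,.45))):
    m=((P[...,2]>zlo)&(P[...,2]<zhi)&(P[...,0]>box[0][0])&(P[...,0]<box[0][1])&(P[...,1]>box[1][0])&(P[...,1]<box[1][1])).astype(np.uint8)
    n,l,s,_=cv2.connectedComponentsWithStats(m,connectivity=4); out=[]
    for i in range(1,n):
        if s[i,4]>40: q=P[l==i]; out.append((s[i,4],rect(q[:,:2]),np.round(np.median(q,0)*1000,1)))
    return out
E
python3 - <<'E'
from h import *
for n in ('top','side'):
    c=dict(np.load(n+'.npz')); P=cloud(c); np.save(n+'P.npy',P)
    print(n,'table z',np.nanmedian(P[150:250,320:360,2]) if n=='top' else '')
    for r in rails(c,P): print('rail',r)
    m=(P[...,2]>.074)&(P[...,2]<.09)&(P[...,1]>.1)&(P[...,1]<.4)&(P[...,0]>.1)&(P[...,0]<.4)
    print('rack top',rect(P[m][:,:2]),m.sum())
    m=(P[...,2]>.076)&(P[...,2]<.086)&(P[...,1]<-.05)&(P[...,1]>-.4)&(P[...,0]>.1)&(P[...,0]<.42)
    q=P[m]; print('case rim',rect(q[:,:2]),m.sum(), q.min(0),q.max(0))
    m=(P[...,2]>.1)&(P[...,1]<-.15)&(P[...,1]>-.6)&(P[...,0]>.1)&(P[...,0]<.42); m[:, :] &= True
    q=P[m]; print('lid',q.min(0),q.max(0))
c=dict(np.load('top.npz'))
cv2.imwrite('pics/crop.png',cv2.resize(c['img'][140:265,170:470],None,fx=2.6,fy=2.6,interpolation=cv2.INTER_CUBIC))
E
```

```text
top table z 0.0029953387060578434
rack top (array([0., 0.]), array([0., 0.]), 0.0) 0Traceback (most recent call last):
  File "<stdin>", line 9, in <module>
    return umr_minimum(a, axis, None, out, keepdims, initial, where)
ValueError: zero-size array to reduction operation minimum which has no identity
```

Run:
```python
from h import *
c=dict(np.load('top.npz')); P=cloud(c)
for u,v in [(211,215),(211,189),(211,205),(368,200),(440,180),(180,330)]: print(u,v,P[v,u].round(3),c['z_map'][v,u])
print(proj(c,[[0,0,0],[.3,.2,0],[.3,-.2,0]]))
cv2.imwrite('pics/crop.png',cv2.resize(c['img'][140:265,170:470],None,fx=2.6,fy=2.6,interpolation=cv2.INTER_CUBIC))
```

```text
211 215 [0.549 0.263 0.011] 1.292639
211 189 [0.599 0.245 0.11 ] 1.2088348
211 205 [0.554 0.247 0.104] 1.204085
368 200 [ 0.57  -0.21   0.004] 1.3105766
440 180 [ 0.547 -0.341  0.247] 1.070045
180 330 [0.224 0.346 0.048] 1.1782159
[[312.07634161 407.44886299]
 [234.9620602  298.9831869 ]
 [373.89200783 290.87817318]]
```

View pics/crop.png

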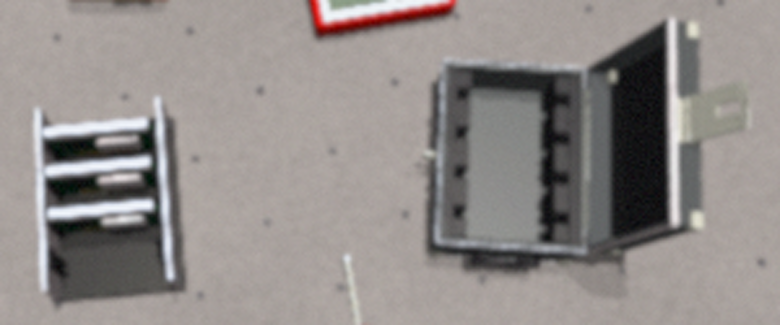

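The crop confirms three green boards with silver rails at (97,130), (99,167) and (101,210), heat sinks facing the robot. The case slots are free, the staple is at (430,155) and the hasp at (718,110).

```bash
cat > m.py <<'E'
from h import *
for n in ('top','side'):
    c=dict(np.load(n+'.npz')); P=cloud(c)
    print(n); B=((.4,.75),(.1,.4))
    for r in rails(c,P,.1,.118,B): print('rail',r)
    inb=lambda z0,z1,x0,x1,y0,y1:(P[...,2]>z0)&(P[...,2]<z1)&(P[...,0]>x0)&(P[...,0]<x1)&(P[...,1]>y0)&(P[...,1]<y1)
    m=inb(.076,.092,.4,.75,.1,.4); print('rack top',rect(P[m][:,:2]),m.sum())
    m=inb(.074,.087,.4,.75,-.30,-.08); q=P[m]; print('case rim',rect(q[:,:2]),m.sum())
    m=inb(.1,.35,.4,.75,-.5,-.2); q=P[m]; print('lid',q.min(0),q.max(0))
    k=q[q[:,2]>q[:,2].max()-.03]; print('top band',np.percentile(k,[5,50,95],axis=0).round(3))
E
python3 m.py
```

```text
top
rail (np.int32(177), (array([601.7, 257.6]), array([ 11.8, 109.6]), 1.68), array([600.4, 258.7, 109.8]))
rail (np.int32(183), (array([558.5, 256.7]), array([ 11.5, 112.6]), 2.15), array([557.3, 256.5, 110. ]))
rail (np.int32(179), (array([511.9, 253.5]), array([ 10.9, 111.6]), 1.89), array([510.8, 252.9, 109.6]))
rack top (array([536.2, 255.3]), array([202.7, 140. ]), 1.96) 632
case rim (array([ 553.4, -210.2]), array([196.9, 211.2]), 83.15) 1850
lid [ 0.43249147 -0.36831221  0.10003009] [ 0.64782189 -0.26483716  0.29466965]
top band [[ 0.513 -0.366  0.265]
 [ 0.532 -0.358  0.281]
 [ 0.556 -0.348  0.292]]
side
rail (np.int32(178), (array([598.6, 256.2]), array([ 11.6, 114. ]), 1.66), array([597. , 250.7, 109.5]))
rail (np.int32(180), (array([555.5, 253.7]), array([ 11.5, 114.5]), 1.61), array([554. , 249.1, 109.6]))
rail (np.int32(176), (array([508.6, 250.4]), array([ 11.6, 113.2]), 2.94), array([508. , 243.3, 109.8]))
rack top (array([533.2, 254.1]), array([203.2, 145.1]), 1.97) 943
case rim (array([ 550.7, -211.2]), array([200.9, 210.2]), 83.04) 1710
lid [ 0.43010701 -0.37033616  0.10000692] [ 0.6408549  -0.26998968  0.29400058]
top band [[ 0.509 -0.369  0.266]
 [ 0.527 -0.366  0.291]
 [ 0.552 -0.351  0.293]]
```

```bash
cat > c.py <<'E'
from h import *
for n in ('top','side'):
    c=dict(np.load(n+'.npz')); P=cloud(c)
    q=P[(P[...,2]>.0765)&(P[...,2]<.086)&(P[...,0]>.4)&(P[...,0]<.7)&(P[...,1]>-.33)&(P[...,1]<-.08)][:,:2]
    def fit(pts):
        vx,vy,x,y=cv2.fitLine(pts.astype(np.float32),cv2.DIST_HUBER,0,.001,.001).ravel(); return np.array([vx,vy]),np.array([x,y])
    # front wall: outer boundary max y per x bin; side walls: extreme x per y bin
    def ext(a,b,sgn,lo,hi):
        o=[]
        for k in np.arange(lo,hi,.004):
            s=q[(q[:,a]>=k)&(q[:,a]<k+.004)]
            if len(s): o.append(s[np.argmax(sgn*s[:,b])])
        return np.array(o)
    out={}
    for nm,a in dict(front=(0,1,1,.48,.64),near=(1,0,-1,-.24,-.15),far=(1,0,1,-.24,-.15)).items():
        d,p=fit(ext(*a)); ang=np.degrees(np.arctan(d[1]/d[0]) if a[0]==0 else np.arctan(d[0]/d[1])); out[nm]=(d,p); print(n,nm,ang.round(2),p.round(4))
    def isec(l,m): t=np.linalg.solve(np.c_[l[0],-m[0]],m[1]-l[1]); return l[1]+t[0]*l[0]
    print('corners',isec(out['front'],out['near']),isec(out['front'],out['far']))
E
python3 c.py
```

```text
top front -7.16 [ 0.5617 -0.1132]
top near 6.3 [ 0.4504 -0.1947]
top far 7.79 [ 0.6596 -0.1924]
corners [ 0.46078977 -0.10054994] [ 0.6685614  -0.12665999]
side front -7.08 [ 0.569  -0.1149]
side near 7.08 [ 0.4458 -0.209 ]
side far 6.23 [ 0.6581 -0.1834]
corners [ 0.4591451  -0.10127343] [ 0.6642776  -0.12674099]
```

>>> {"method": "move_arm", "body": {"increments": [[-0.27, [46.1, -30.1, 0], -1.293], [-0.27, [46.1, -30.1, 0], -1.293], [-0.27, [46.1, -30.1, 0], -1.293], [-0.27, [46.1, -30.1, 0], -1.293], [-0.27, [46.1, -30.1, 0], -1.293], [-0.27, [46.1, -30.1, 0], -1.293], [-0.27, [46.1, -30.1, 0], -1.293], [-0.27, [46.1, -30.1, 0], -1.293], [-0.27, [46.1, -30.1, 0], -1.293], [-0.27, [46.1, -30.1, -4], -1.293]]}}

```text
time_s: 1.35
ee_pos: [0.6054, 0.2544, 0.2051]
orientation: [2.186, 2.249, 0.01]
contact_force: [0.1, 0.5, -0.8]
grip_width: 0.362
grip_force: 0.0
```

```bash
cat >> h.py <<'E'
def wcloud():
    s=robot.get_state(); c=optics.read_camera('wrist'); z=c['z_map']; h,w=z.shape
    f=h/2/np.tan(np.radians(c['vertical_fov'])/2)
    u,v=np.meshgrid(np.arange(w),np.arange(h)); dx=u-c['cx']; dy=v-c['cy']; r=np.hypot(dx,dy)+1e-9; th=r/f
    k=np.tan(np.minimum(th,1.45))/r; p=np.stack([dx*k*z,dy*k*z,z],-1)
    T=np.array(c['tool_from_camera']); p=p@T[:3,:3].T+T[:3,3]
    P=R.from_rotvec(s['orientation']).apply(p.reshape(-1,3)).reshape(p.shape)+s['ee_pos']; P[z==0]=np.nan
    return c,P,s
E
python3 - <<'E'
from h import *
c,P,s=wcloud(); print(s['ee_pos'].round(4),np.degrees(R.from_rotvec(s['orientation']).as_matrix()[:2,1]@[0,1]))
cv2.imwrite('pics/w1.png',c['img'])
for r in rails(c,P,.1,.118,((.4,.75),(.1,.4))): print(r)
for n in ('top','side'):
    c=cam(n)
    for r in rails(c,cloud(c),.1,.118,((.4,.75),(.1,.4))): print(n,r)
E
```

```text
[0.6054 0.2544 0.2051] 1.6349284572359197
(np.int32(1931), (array([599.2, 257.2]), array([ 10.5, 111.5]), 2.07), array([599. , 262.6, 109.2]))
(np.int32(1945), (array([556.3, 255.9]), array([ 11. , 110.5]), 1.72), array([557.1, 264.8, 109. ]))
(np.int32(2084), (array([509.7, 253.1]), array([ 11.2, 112.1]), 2.06), array([511.2, 259. , 108.9]))
top (np.int32(44), (array([513.1, 211.3]), array([10.6, 27. ]), 1.3), array([512.8, 211.3, 109.6]))
side (np.int32(180), (array([598.4, 256. ]), array([ 12.5, 114.8]), 0.78), array([597. , 249.5, 109.7]))
side (np.int32(177), (array([555.1, 254.3]), array([ 11.3, 118.3]), 2.44), array([553.8, 248.4, 109.7]))
side (np.int32(177), (array([508.9, 250.5]), array([ 11.4, 113.2]), 2.1), array([507.5, 246.6, 109.8]))
```

View pics/w1.png

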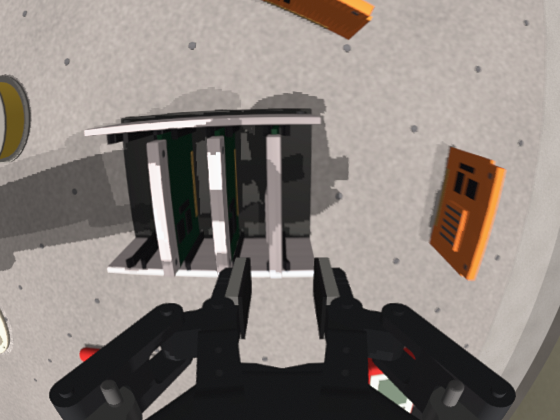

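The wrist view shows the rack with three rails at columns 160, 217 and 275. The fingers (245 to 315) straddle the far board, and the orange pieces stand clear at the top and right. I'll start lowering and check the commanded pose.

>>> {"method": "move_arm", "body": {"increments": [[-0.27, [0, 0, 0], 0], [-0.27, [0, 0, -5], 0], [-0.27, [0, 0, -5], 0], [-0.27, [0, 0, -5], 0]]}}

```text
time_s: 2.0
ee_pos: [0.6012, 0.2575, 0.1548]
orientation: [2.183, 2.257, 0.004]
contact_force: [0.6, 0.2, 0.8]
grip_width: 0.365
grip_force: 0.0
```

>>> {"method": "move_arm", "body": {"increments": [[-0.27, [-0.15, 0, -5.9], 0], [-0.27, [-0.15, 0, -5.9], 0], [-0.27, [-0.15, 0, -5.9], 0], [-1, [-0.15, 0, -5.9], 0], [-1, [-0.15, 0, -5.9], 0], [-1, [-0.15, 0, -5.9], 0], [-1, [-0.15, 0, -5.9], 0]]}}

```text
time_s: 2.88
ee_pos: [0.6012, 0.2574, 0.0967]
orientation: [2.182, 2.255, 0.008]
contact_force: [-0.0, 0.5, 6.4]
grip_width: 0.101
grip_force: 60.1
```

>>> {"method": "move_arm", "body": {"increments": [[-1, [0, 0, 3], 0], [-1, [0, 0, 6], 0], [-1, [0, 0, 9], 0], [-1, [0, 0, 12.5], 0], [-1, [0, 0, 12.5], 0], [-1, [0, 0, 12.5], 0]]}}

```text
time_s: 3.62
ee_pos: [0.5981, 0.2567, 0.2166]
orientation: [-2.184, -2.257, 0.003]
contact_force: [0.7, -0.1, -2.5]
grip_width: 0.105
grip_force: 60.2
```

Run:
```python
from h import *
s=robot.get_state(); print(s['ee_pos'],s['grip_width'],s['contact_force'])
c=cam('side'); P=cloud(c)
for r in rails(c,P,.1,.118,((.4,.75),(.1,.4))): print('side',r)
for r in rails(c,P,.215,.24,((.4,.75),(.1,.4))): print('held',r)
cv2.imwrite('pics/s1.png',c['img'])
```

```text
[0.59805134 0.25665246 0.21662645] 0.10521715466258293 [ 0.68017376 -0.11591331 -2.53141911]
side (np.int32(179), (array([551.4, 254. ]), array([ 11.6, 116.9]), 2.1), array([550.1, 247.7, 110. ]))
side (np.int32(178), (array([506.6, 252.2]), array([ 11.2, 113.4]), 2.3), array([505.7, 244.4, 109.9]))
held (np.int32(255), (array([601.1, 234.3]), array([37.5, 65.9]), 16.75), array([594. , 244.4, 229.3]))
```

View pics/s1.png

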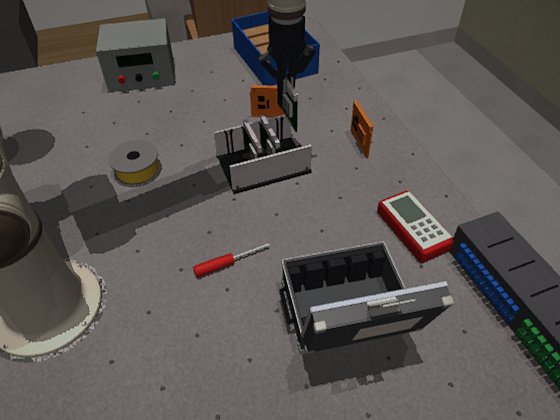

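The side view shows the board held upright over the rack at (290,105), with two boards still in the rack. Next I'll carry it to above the farthest case slot.

>>> {"method": "move_arm", "body": {"increments": [[-1, [2.2, -45.8, 1], -0.157], [-1, [2.2, -45.8, 1], -0.157], [-1, [2.2, -45.8, 1], -0.157], [-1, [2.2, -45.8, 1], -0.157], [-1, [2.2, -45.8, 1], -0.157], [-1, [2.2, -45.8, 1], -0.157], [-1, [2.2, -45.8, 1], -0.157], [-1, [2.2, -45.8, 1], -0.157], [-1, [2.2, -45.8, 1], -0.157], [-1, [2.2, -45.8, 1], -0.157]]}}

```text
time_s: 4.92
ee_pos: [0.6206, -0.1994, 0.2272]
orientation: [-2.352, -2.08, 0.0]
contact_force: [-0.6, 0.8, -2.2]
grip_width: 0.102
grip_force: 60.2
```

```bash
cat > w.py <<'E'
import sys
from h import *
c,P,s=wcloud(); Rm=R.from_rotvec(s['orientation']).as_matrix(); print(s['ee_pos'].round(4),'ytool deg',np.degrees(np.arctan2(Rm[1,1],Rm[0,1])),'tilt',Rm[:2,2].round(4),s['grip_width'])
np.save(sys.argv[1]+'.npy',P); cv2.imwrite('pics/%s.png'%sys.argv[1],c['img'])
E
python3 w.py w2
```

```text
[ 0.6206 -0.1994  0.2272] ytool deg -7.027891474246126 tilt [-0.0017  0.0017] 0.10193577833024196
```

View pics/w2.png

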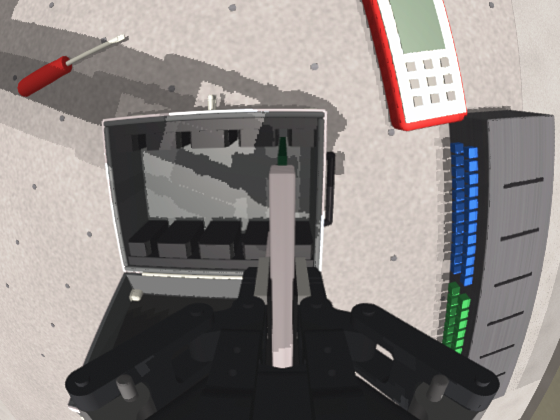

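The wrist view shows the board held at column 283 over the case. The front foam gaps are at columns 160, 205, 250 and 293, on row ~135. I'll measure the foam and rim from this cloud.

```bash
cat > f.py <<'E'
import sys
from h import *
P=np.load(sys.argv[1]+'.npy').reshape(-1,3); P=P[~np.isnan(P[:,0])]
C=np.array([.5532,-.1929]); a=np.radians(-7.1); ey=np.array([np.cos(a),np.sin(a)]); ex=np.array([ey[1],-ey[0]])
L=np.c_[(P[:,:2]-C)@ex,(P[:,:2]-C)@ey,P[:,2]]*1000
r=L[(L[:,2]>74)&(L[:,2]<88)&(abs(L[:,0])<90)&(abs(L[:,1])<120)]
fr=r[r[:,0]<-68]; fr=fr[abs(fr[:,1])<95]; p=np.polyfit(fr[:,1],fr[:,0],1); print('front rim x mid',p, fr[:,0].min(),fr[:,0].max(),len(fr))
for sg in (-1,1):
    t=r[(r[:,1]*sg>92)&(r[:,0]>-70)&(r[:,0]<60)]
    if len(t)>20: print('side',sg,np.polyfit(t[:,0],t[:,1],1),np.percentile(t[:,1],[2,98]),len(t))
for lab,x0,x1 in (('front',-71,-52),('back',52,71)):
    m=L[(L[:,2]>66)&(L[:,2]<78)&(L[:,0]>x0)&(L[:,0]<x1)&(abs(L[:,1])<100)]
    h,e=np.histogram(m[:,1],np.arange(-98,99,2)); print(lab,' '.join('%d:%d'%(b,k) for b,k in zip(e,h)))
E
python3 f.py w2
```

```text
front rim x mid [-2.32790701e-03 -7.43852209e+01] -79.47352223065606 -68.00138173477592 2286
side -1 [-3.54155300e-03 -9.99337107e+01] [-104.98554174  -95.34468023] 1077
side 1 [6.32234358e-03 9.98336261e+01] [ 94.63415968 103.83571393] 1248
front -98:57 -96:24 -94:33 -92:39 -90:28 -88:39 -86:34 -84:34 -82:34 -80:38 -78:33 -76:59 -74:38 -72:19 -70:17 -68:21 -66:19 -64:19 -62:24 -60:37 -58:43 -56:38 -54:42 -52:40 -50:40 -48:40 -46:36 -44:43 -42:40 -40:40 -38:43 -36:43 -34:46 -32:52 -30:51 -28:31 -26:22 -24:22 -22:23 -20:25 -18:24 -16:46 -14:43 -12:48 -10:40 -8:47 -6:47 -4:39 -2:50 0:46 2:45 4:46 6:47 8:46 10:45 12:50 14:55 16:42 18:27 20:23 22:22 24:28 26:38 28:42 30:47 32:52 34:44 36:47 38:54 40:46 42:42 44:51 46:54 48:42 50:42 52:63 54:41 56:42 58:62 60:40 62:20 64:20 66:30 68:20 70:28 72:63 74:42 76:42 78:59 80:45 82:41 84:50 86:55 88:42 90:45 92:52 94:42 96:36
back -98:69 -96:13 -94:24 -92:30 -90:22 -88:28 -86:31 -84:26 -82:29 -80:30 -78:25 -76:50 -74:41 -72:17 -70:19 -68:14 -66:17 -64:17 -62:13 -60:34 -58:27 -56:32 -54:31 -52:30 -50:35 -48:29 -46:29 -44:29 -42:35 -40:30 -38:29 -36:33 -34:32 -32:37 -30:47 -28:23 -26:18 -24:17 -22:20 -20:17 -18:23 -16:25 -14:35 -12:28 -10:36 -8:30 -6:35 -4:34 -2:36 0:34 2:34 4:36 6:35 8:33 10:35 12:33 14:44 16:35 18:20 20:19 22:21 24:20 26:27 28:32 30:34 32:39 34:35 36:35 38:33 40:37 42:27 44:16 46:17 48:10 50:0 52:0 54:0 56:0 58:0 60:0 62:0 64:0 66:0 68:0 70:0 72:0 74:0 76:8 78:16 80:17 82:16 84:16 86:16 88:26 90:35 92:36 94:33 96:34
```

```bash
cat > b.py <<'E'
import sys
from h import *
P=np.load(sys.argv[1]+'.npy'); z=float(sys.argv[2])
C=np.array([.5532,-.1929]); a=np.radians(-7.1); ey=np.array([np.cos(a),np.sin(a)]); ex=np.array([ey[1],-ey[0]])
P=P[~np.isnan(P[...,0])]; L=np.c_[(P[:,:2]-C)@ex,(P[:,:2]-C)@ey,P[:,2]]*1000
t=L[(abs(L[:,2]-z)<4)&(abs(L[:,0])<90)&(abs(L[:,1]-67)<90)]
k=np.arange(-70,75,7)
for u in k:
    s=t[(t[:,0]>=u)&(t[:,0]<u+7)]
    if len(s): print(u,len(s),np.percentile(s[:,1],[2,50,98]).round(1),np.median(s[:,2]).round(1),s[:,0].min().round(1),s[:,0].max().round(1))
E
python3 b.py w2 240
```

```text
-63 121 [61.5 65.9 70.6] 238.8 -57.5 -56.0
-56 464 [61.4 66.3 70.8] 239.7 -56.0 -49.0
-49 458 [61.3 66.1 70.9] 239.7 -49.0 -42.0
-42 434 [61.2 66.3 71. ] 239.6 -42.0 -35.0
-35 410 [61.1 65.9 70.7] 239.6 -35.0 -28.0
-28 374 [61.4 65.9 70.8] 239.5 -28.0 -21.0
-21 348 [61.7 66.3 70.9] 239.5 -21.0 -14.0
-14 863 [49.1 66.3 83.3] 239.8 -14.0 -7.0
-7 280 [62.  66.3 70.6] 239.7 -7.0 -0.1
0 269 [62.  66.3 70.7] 239.6 0.0 7.0
7 225 [62.2 66.4 70.5] 239.5 7.1 14.0
14 232 [61.7 66.4 71. ] 239.5 14.1 20.9
21 226 [61.6 66.4 71.2] 239.5 21.1 28.0
28 205 [61.5 66.4 71.3] 239.4 28.0 35.0
35 169 [61.4 66.4 71.4] 239.3 35.0 41.8
```

>>> {"method": "move_arm", "body": {"increments": [[-1, [0.05, -0.12, 0], 0], [-1, [0.05, -0.12, -4], 0], [-1, [0.05, -0.12, -7], 0], [-1, [0.05, -0.12, -9], 0], [-1, [0.05, -0.12, -10.5], 0], [-1, [0.05, -0.12, -11.5], 0], [-1, [0.05, -0.12, -12.5], 0], [-1, [0.05, -0.12, -12.9], 0], [-1, [0.05, -0.12, -13.2], 0], [-1, [0.05, -0.12, -13.2], 0]]}}

```text
time_s: 6.22
ee_pos: [0.6215, -0.2024, 0.0965]
orientation: [2.355, 2.079, 0.0]
contact_force: [0.2, -0.3, -1.9]
grip_width: 0.107
grip_force: 60.1
```

>>> {"method": "move_arm", "body": {"increments": [[-1, [0, 0.1, -0.2], 0], [-1, [0, 0.1, -0.4], 0], [-1, [0, 0.1, -0.4], 0], [-1, [0, 0.1, -0.4], 0]]}}

```text
time_s: 6.72
ee_pos: [0.6217, -0.2015, 0.0928]
orientation: [2.354, 2.079, 0.001]
contact_force: [-0.1, 0.4, -0.1]
grip_width: 0.102
grip_force: 60.6
```

>>> {"method": "move_arm", "body": {"increments": [[-1, [0, 0, -0.1], 0], [-0.27, [0, 0, 0], 0], [-0.27, [0, 0, 0], 0], [-0.27, [0, 0, 0], 0], [-0.27, [0, 0, 4], 0], [-0.27, [0, 0, 9], 0], [-0.27, [0, 0, 13], 0], [-0.27, [0, 0, 13], 0]]}}

```text
time_s: 7.72
ee_pos: [0.6235, -0.2025, 0.2273]
orientation: [2.349, 2.074, 0.005]
contact_force: [0.5, -0.3, -0.1]
grip_width: 0.362
grip_force: 0.0
```

```bash
python3 w.py w3; python3 b.py w3 106
python3 - <<'E'
from h import *
for n in ('side','top'):
  c=cam(n); P=cloud(c)
  for r in rails(c,P,.1,.118,((.4,.75),(.1,.4))): print(n,r)
E
```

```text
[ 0.6235 -0.2025  0.2273] ytool deg -7.100597620671493 tilt [ 0.0077 -0.0042] 0.3620267962793965
-56 96 [57.4 62.1 66.7] 105.0 -55.1 -49.2
-49 111 [57.3 62.1 66.7] 105.0 -48.9 -42.2
-42 106 [58.1 62.8 66.7] 105.0 -41.9 -35.1
-35 111 [57.2 62.  66.7] 105.0 -35.0 -28.0
-28 112 [57.1 61.9 66.7] 105.0 -27.9 -21.3
-21 108 [57.  61.8 66.6] 105.0 -20.9 -14.2
-14 112 [56.9 61.8 66.6] 104.9 -14.0 -7.0
-7 104 [56.8 61.7 66.6] 105.1 -6.9 -0.0
0 103 [57.4 61.7 66.5] 105.0 0.0 7.0
7 92 [57.4 62.  66.5] 105.1 7.1 13.9
14 95 [57.3 62.3 66.5] 105.1 14.0 20.9
21 94 [57.1 61.8 66.4] 105.0 21.1 28.0
28 87 [57.  61.4 66.4] 104.9 28.0 34.8
35 91 [56.9 62.  66.4] 104.7 35.0 41.9
42 85 [56.7 61.1 66.3] 104.7 42.0 48.9
49 74 [57.5 61.9 66.3] 104.8 49.1 55.9
56 1 [60.1 60.1 60.1] 104.2 56.0 56.0
side (np.int32(179), (array([551.1, 252.9]), array([ 11.2, 114. ]), 2.04), array([549.7, 246.8, 109.9]))
side (np.int32(177), (array([506.5, 249.5]), array([ 10.9, 112.3]), 2.04), array([505.1, 242.3, 110.2]))
top (np.int32(172), (array([554.4, 254.4]), array([ 11.1, 109.7]), 1.67), array([553.5, 254.6, 110. ]))
top (np.int32(174), (array([509. , 253.2]), array([ 11.2, 111.2]), 2.21), array([508.3, 253.3, 109.9]))
```

>>> {"method": "move_arm", "body": {"increments": [[-0.27, [-6.9, 45.5, 0], 0.157], [-0.27, [-6.9, 45.5, 0], 0.157], [-0.27, [-6.9, 45.5, 0], 0.157], [-0.27, [-6.9, 45.5, 0], 0.157], [-0.27, [-6.9, 45.5, 0], 0.157], [-0.27, [-6.9, 45.5, 0], 0.157], [-0.27, [-6.9, 45.5, 0], 0.157], [-0.27, [-6.9, 45.5, 0], 0.157], [-0.27, [-6.9, 45.5, 0], 0.157], [-0.27, [-6.9, 45.5, -2], 0.157]]}}

```text
time_s: 9.12
ee_pos: [0.5533, 0.253, 0.2022]
orientation: [2.184, 2.256, 0.002]
contact_force: [-0.1, -0.8, -0.2]
grip_width: 0.366
grip_force: 0.0
```

>>> {"method": "move_arm", "body": {"increments": [[-0.27, [0, 0, 0], 0], [-0.27, [0, 0, 0], 0]]}}

```text
time_s: 9.38
ee_pos: [0.5524, 0.2526, 0.2016]
orientation: [-2.186, -2.256, 0.002]
contact_force: [-0.0, -0.2, 0.3]
grip_width: 0.367
grip_force: 0.0
```

```bash
python3 w.py w4
python3 - <<'E'
from h import *
P=np.load('w4.npy')
for r in rails(0,P,.1,.118,((.4,.75),(.1,.4))): print(r)
E
```

```text
[0.5524 0.2526 0.2016] ytool deg 1.8054379747049336 tilt [-0.0012 -0.0004] 0.3669869657659885
(np.int32(1979), (array([551.9, 254.9]), array([ 10.4, 111.1]), 1.96), array([551.5, 262.3, 109.1]))
(np.int32(1983), (array([506.9, 258. ]), array([ 10.9, 101.4]), 1.87), array([507.6, 263.6, 108.9]))
```

>>> {"method": "move_arm", "body": {"increments": [[-0.27, [0, 0.2, -5], 0], [-0.27, [0, 0.2, -10.5], 0], [-0.27, [0, 0.2, -10.5], 0], [-0.27, [0, 0.2, -10.5], 0], [-1, [0, 0.2, -10.5], 0], [-1, [0, 0.2, -10.5], 0], [-1, [0, 0.2, -10.5], 0], [-1, [0, 0.2, -10.5], 0]]}}

```text
time_s: 10.42
ee_pos: [0.5548, 0.2562, 0.1008]
orientation: [2.182, 2.255, 0.008]
contact_force: [-0.4, -0.4, 6.8]
grip_width: 0.104
grip_force: 60.6
```

>>> {"method": "move_arm", "body": {"increments": [[-1, [0, 0, 3], 0], [-1, [0, 0, 6], 0], [-1, [0, 0, 9], 0], [-1, [0, 0, 13], 0], [-1, [0, 0, 13], 0], [-1, [0, 0, 13], 0]]}}

```text
time_s: 11.18
ee_pos: [0.5519, 0.2555, 0.2265]
orientation: [-2.184, -2.257, 0.002]
contact_force: [-0.5, -0.2, -2.1]
grip_width: 0.101
grip_force: 60.3
```

>>> {"method": "move_arm", "body": {"increments": [[-1, [2.5, -45.2, 0], -0.157], [-1, [2.5, -45.2, 0], -0.157], [-1, [2.5, -45.2, 0], -0.157], [-1, [2.5, -45.2, 0], -0.157], [-1, [2.5, -45.2, 0], -0.157], [-1, [2.5, -45.2, 0], -0.157], [-1, [2.5, -45.2, 0], -0.157], [-1, [2.5, -45.2, 0], -0.157], [-1, [2.5, -45.2, 0], -0.157], [-1, [2.5, -45.2, 0], -0.157]]}}

```text
time_s: 12.42
ee_pos: [0.5771, -0.1945, 0.2264]
orientation: [-2.352, -2.08, 0.0]
contact_force: [0.1, -0.2, -1.1]
grip_width: 0.103
grip_force: 60.2
```

>>> {"method": "move_arm", "body": {"increments": [[-1, [0, 0, 0], 0], [-1, [0, 0, 0], 0]]}}

```text
time_s: 12.68
ee_pos: [0.5775, -0.1952, 0.2274]
orientation: [-2.353, -2.081, -0.0]
contact_force: [1.1, 0.5, -2.0]
grip_width: 0.1
grip_force: 60.2
```

```bash
python3 w.py w5; python3 b.py w5 237;python3 f.py w5|head -3; sed -i 's/-67)<90/-67)<40/' b.py; python3 b.py w5 105 | head -3
python3 - <<'E'
from h import *
for n in ('side','top'):
  c=cam(n); P=cloud(c)
  for r in rails(c,P,.1,.118,((.4,.75),(.1,.4))): print(n,r)
E
```

```text
[ 0.5775 -0.1952  0.2274] ytool deg -7.014626340083097 tilt [0.0001 0.0001] 0.10025994321446387
-56 416 [17.9 22.6 27.6] 235.6 -55.1 -49.0
-49 439 [17.9 23.  27.7] 235.6 -49.0 -42.0
-42 408 [18.2 22.6 27.4] 235.8 -42.0 -35.0
-35 385 [18.1 22.6 27.5] 235.8 -35.0 -28.0
-28 357 [18.  23.  27.6] 235.6 -28.0 -21.0
-21 348 [17.9 22.6 27.7] 235.6 -21.0 -14.1
-14 726 [ 6.4 23.  39.6] 236.0 -14.0 -7.0
-7 370 [ 5.7 22.6 39.9] 235.9 -7.0 -0.0
0 239 [19.  23.1 27.1] 235.7 0.0 6.9
7 227 [18.9 23.1 27.2] 235.6 7.1 14.0
14 219 [18.8 23.1 27.3] 235.7 14.0 21.0
21 218 [18.2 23.1 28. ] 235.6 21.0 28.0
28 209 [18.1 23.1 28.1] 235.7 28.1 35.0
35 191 [18.  23.1 27.8] 235.7 35.0 42.0
42 106 [18.5 23.1 27.8] 235.7 42.1 46.9
front rim x mid [-1.04779891e-03 -7.44726928e+01] -79.74768430451594 -68.00598498737673 2483
side -1 [-2.39448420e-03 -1.00145626e+02] [-104.98141607  -95.42939279] 1198
side 1 [6.25728624e-03 9.95906549e+01] [ 95.24128066 103.83135657] 1229
-56 110 [56.8 61.5 66.3] 104.9 -55.6 -49.2
-49 108 [57.2 61.6 66.6] 105.1 -48.9 -42.1
-42 101 [57.2 61.8 66. ] 105.0 -41.7 -35.0
side (np.int32(183), (array([504.5, 250.4]), array([ 10.7, 114. ]), 1.81), array([503.4, 244.1, 110.1]))
top (np.int32(178), (array([507.1, 252.6]), array([ 10.7, 110.7]), 1.38), array([506.8, 252.6, 110.2]))
```

>>> {"method": "move_arm", "body": {"increments": [[-1, [-0.05, 0, -4], 0], [-1, [-0.05, 0, -7], 0], [-1, [-0.05, 0, -9], 0], [-1, [-0.05, 0, -10.5], 0], [-1, [-0.05, 0, -11.5], 0], [-1, [-0.05, 0, -12.3], 0], [-1, [-0.05, 0, -12.8], 0], [-1, [-0.05, 0, -13.1], 0], [-1, [-0.05, 0, -13.1], 0], [-1, [-0.05, 0, -13.1], 0]]}}

```text
time_s: 14.08
ee_pos: [0.5773, -0.1967, 0.0969]
orientation: [2.354, 2.079, 0.001]
contact_force: [0.4, -1.0, -0.9]
grip_width: 0.102
grip_force: 60.4
```

>>> {"method": "move_arm", "body": {"increments": [[-1, [0, 0.05, -0.15], 0], [-1, [0, 0.05, -0.15], 0], [-0.27, [0, 0.05, -0.1], 0], [-0.27, [0, 0.05, 0], 0], [-0.27, [0, 0.05, 0], 0], [-0.27, [0, 0.05, 4], 0], [-0.27, [0, 0.05, 9], 0], [-0.27, [0, 0.05, 13], 0], [-0.27, [0, 0.05, 13], 0]]}}

```text
time_s: 15.2
ee_pos: [0.579, -0.197, 0.2309]
orientation: [2.349, 2.074, 0.004]
contact_force: [0.4, 0.1, -0.2]
grip_width: 0.365
grip_force: 0.0
```

>>> {"method": "move_arm", "body": {"increments": [[-0.27, [-7.15, 44.9, 0], 0.157], [-0.27, [-7.15, 44.9, 0], 0.157], [-0.27, [-7.15, 44.9, 0], 0.157], [-0.27, [-7.15, 44.9, 0], 0.157], [-0.27, [-7.15, 44.9, 0], 0.157], [-0.27, [-7.15, 44.9, 0], 0.157], [-0.27, [-7.15, 44.9, 0], 0.157], [-0.27, [-7.15, 44.9, 0], 0.157], [-0.27, [-7.15, 44.9, -2.5], 0.157], [-0.27, [-7.15, 44.9, -2.5], 0.157]]}}

```text
time_s: 16.45
ee_pos: [0.5036, 0.2521, 0.1982]
orientation: [-2.183, -2.255, 0.009]
contact_force: [-0.4, -0.8, -0.0]
grip_width: 0.366
grip_force: 0.0
```

>>> {"method": "move_arm", "body": {"increments": [[-0.27, [0, 0, 0], 0], [-0.27, [0, 0, 0], 0]]}}

```text
time_s: 16.7
ee_pos: [0.5061, 0.2527, 0.2023]
orientation: [2.185, 2.256, 0.002]
contact_force: [0.9, -0.1, 0.5]
grip_width: 0.367
grip_force: 0.0
```

```bash
python3 w.py w6
python3 - <<'E'
from h import *
P=np.load('w6.npy')
for r in rails(0,P,.1,.118,((.4,.75),(.1,.4))): print(r)
c=cam('top'); P=cloud(c)
for r in rails(c,P,.095,.118,((.4,.75),(-.3,-.1))): print('case',r)
E
```

```text
[0.5061 0.2527 0.2023] ytool deg 1.833657179837983 tilt [0.0015 0.0003] 0.36719992325004946
(np.int32(1937), (array([505. , 252.5]), array([ 10. , 111.2]), 1.92), array([504.8, 260.3, 109.1]))
case (np.int32(175), (array([ 616.9, -199.8]), array([112.4,  12.2]), 81.99), array([ 616.5, -200.1,  105.1]))
case (np.int32(171), (array([ 572.6, -195.6]), array([111.4,  12.1]), 83.31), array([ 572. , -194.5,  105.2]))
case (np.int32(57), (array([ 480.4, -298. ]), array([ 7.1, 52.1]), 83.51), array([ 474.2, -298. ,  102.6]))
```

>>> {"method": "move_arm", "body": {"increments": [[-0.27, [-0.1, 0, -5], 0], [-0.27, [-0.1, 0, -10.6], 0], [-0.27, [-0.1, 0, -10.6], 0], [-0.27, [-0.1, 0, -10.6], 0], [-1, [-0.1, 0, -10.6], 0], [-1, [-0.1, 0, -10.6], 0], [-1, [-0.1, 0, -10.6], 0], [-1, [-0.1, 0, -10.6], 0]]}}

```text
time_s: 17.8
ee_pos: [0.507, 0.2538, 0.0986]
orientation: [2.182, 2.255, 0.009]
contact_force: [0.6, -0.6, 6.2]
grip_width: 0.097
grip_force: 60.0
```

>>> {"method": "move_arm", "body": {"increments": [[-1, [0, 0, 3], 0], [-1, [0, 0, 6], 0], [-1, [0, 0, 9], 0], [-1, [0, 0, 13], 0], [-1, [0, 0, 13], 0], [-1, [0, 0, 13], 0]]}}

```text
time_s: 18.55
ee_pos: [0.5037, 0.253, 0.2242]
orientation: [-2.184, -2.257, 0.002]
contact_force: [-1.0, -1.3, -2.6]
grip_width: 0.1
grip_force: 59.8
```

>>> {"method": "move_arm", "body": {"increments": [[-1, [2.8, -44.4, 0], -0.157], [-1, [2.8, -44.4, 0], -0.157], [-1, [2.8, -44.4, 0], -0.157], [-1, [2.8, -44.4, 0], -0.157], [-1, [2.8, -44.4, 0], -0.157], [-1, [2.8, -44.4, 0], -0.157], [-1, [2.8, -44.4, 0], -0.157], [-1, [2.8, -44.4, 0], -0.157], [-1, [2.8, -44.4, 0], -0.157], [-1, [2.8, -44.4, 0], -0.157]]}}

```text
time_s: 19.8
ee_pos: [0.532, -0.1891, 0.2243]
orientation: [-2.352, -2.08, 0.0]
contact_force: [-0.5, 0.3, -2.0]
grip_width: 0.099
grip_force: 59.8
```

>>> {"method": "move_arm", "body": {"increments": [[-1, [0, 0, 0], 0], [-1, [0, 0, 0], 0]]}}

```text
time_s: 20.05
ee_pos: [0.5325, -0.19, 0.2254]
orientation: [2.353, 2.081, 0.0]
contact_force: [0.4, -0.2, -2.0]
grip_width: 0.104
grip_force: 59.8
```

```bash
sed -i 's/-67)<40/+20)<25/' b.py; python3 w.py w7; python3 b.py w7 235
```

```text
[ 0.5325 -0.19    0.2254] ytool deg -7.02454429694325 tilt [ 0.0002 -0.    ] 0.10437770469304954
-56 431 [-27.3 -22.3 -17.8] 235.7 -54.9 -49.0
-49 455 [-27.4 -22.3 -17.7] 235.9 -49.0 -42.0
-42 437 [-27.4 -22.7 -17.6] 235.9 -42.0 -35.0
-35 394 [-27.1 -22.3 -17.9] 235.9 -35.0 -28.0
-28 370 [-27.2 -22.7 -17.8] 235.8 -27.9 -21.0
-21 349 [-27.3 -22.3 -17.7] 235.9 -21.0 -14.1
-14 620 [-36.8 -21.9  -6.9] 235.8 -13.9 -7.0
-7 479 [-39.9 -22.7  -5.1] 235.9 -7.0 -0.0
0 243 [-26.3 -22.3 -18.2] 235.9 0.0 7.0
7 227 [-26.4 -22.3 -18.2] 236.0 7.0 13.9
14 225 [-26.7 -22.2 -18. ] 235.9 14.0 21.0
21 225 [-27.1 -22.2 -17.4] 235.9 21.0 27.9
28 213 [-27.2 -22.2 -17.3] 235.8 28.1 35.0
35 199 [-27.2 -22.2 -17.2] 235.9 35.0 41.9
42 62 [-27.3 -22.7 -17.2] 235.6 42.0 44.9
```

Well centred, so I'll lower it.

>>> {"method": "move_arm", "body": {"increments": [[-1, [0, 0.05, -4], 0], [-1, [0, 0.05, -7], 0], [-1, [0, 0.05, -9], 0], [-1, [0, 0.05, -10.5], 0], [-1, [0, 0.05, -11.5], 0], [-1, [0, 0.05, -12.3], 0], [-1, [0, 0.05, -12.8], 0], [-1, [0, 0.05, -13.1], 0], [-1, [0, 0.05, -13.2], 0], [-1, [0, 0.05, -13.2], 0]]}}

```text
time_s: 21.35
ee_pos: [0.533, -0.1907, 0.0946]
orientation: [2.354, 2.079, 0.001]
contact_force: [-1.1, 1.0, 5.7]
grip_width: 0.105
grip_force: 60.8
```

>>> {"method": "move_arm", "body": {"increments": [[-1, [0, 0, -0.05], 0], [-1, [0, 0, -0.05], 0], [-0.27, [0, 0, 0], 0], [-0.27, [0, 0, 0], 0], [-0.27, [0, 0, 0], 0], [-0.27, [0, 0, 4], 0], [-0.27, [0, 0, 9], 0], [-0.27, [0, 0, 15], 0], [-1, [0, 0, 20], 0], [-1, [0, 0, 20], 0]]}}

```text
time_s: 22.6
ee_pos: [0.5345, -0.1917, 0.2989]
orientation: [2.347, 2.073, 0.005]
contact_force: [-0.8, -0.1, -0.5]
grip_width: 0.001
grip_force: 0.0
```

```bash
sed -i 's/"in"//' c.py; python3 w.py w8
python3 - <<'E'
from h import *
C=np.array([.5532,-.1929]); a=np.radians(-7.1); ey=np.array([np.cos(a),np.sin(a)]); ex=np.array([ey[1],-ey[0]])
P=np.load('w8.npy')
for r in rails(0,P,.095,.118,((.4,.75),(-.3,-.1))): print('boards',r, (r[1][0]/1000-C)@np.c_[ex,ey]*1000)
for n in ('top','side'):
    c=cam(n); P=cloud(c); np.save(n+'P.npy',P)
    for r in rails(c,P,.095,.118,((.4,.75),(-.27,-.1))): print(n,r, (r[1][0]/1000-C)@np.c_[ex,ey]*1000)
    q=P[(P[...,2]>.09)&(P[...,1]<-.25)&(P[...,1]>-.5)&(P[...,0]>.4)&(P[...,0]<.72)]; L=np.c_[(q[:,:2]-C)@ex-.079,(q[:,:2]-C)@ey,q[:,2]-.080]*1000
    # profile in x-z of lid, away from hasp
    for y0 in (-90,-60,-30,0,30,60,90):
        s=L[abs(L[:,1]-y0)<8]; s=s[np.argsort(s[:,2])]
        if len(s)>5: print(n,y0,'topmost',s[-1].round(0),'outermost',s[np.argmax(s[:,0])].round(0),'innermost at z>100',s[s[:,2]>100][:,0].min().round(0) if (s[:,2]>100).any() else '')
cv2.imwrite('pics/s3.png',c['img'][200:400,230:530].repeat(2,0).repeat(2,1))
E
```

```text
[ 0.5345 -0.1917  0.2989] ytool deg -7.101741747005124 tilt [ 0.0088 -0.0055] 0.0009181465545203343
boards (np.int32(1081), (array([ 524.6, -191.2]), array([112.6,  10.4]), 82.69), array([ 525.3, -188.5,  104.9])) [  1.84803794 -28.59081593]
boards (np.int32(1097), (array([ 614.7, -201.3]), array([112. ,  11.2]), 83.18), array([ 614.2, -198.5,  104.8])) [ 0.73409746 62.06666658]
boards (np.int32(1028), (array([ 569.7, -196.8]), array([111. ,  10.4]), 82.68), array([ 569.8, -193.3,  105. ])) [ 1.83067019 16.85552273]
boards (np.int32(95), (array([ 642.7, -294.6]), array([11.2,  6.9]), 84.78), array([ 640.9, -294. ,  106.5])) [ 89.85782591 101.38397863]
boards (np.int32(514), (array([ 462. , -282.7]), array([48.1, 34.7]), 0.01), array([ 450.3, -296.6,  103.6])) [100.3838627  -79.40126012]
top (np.int32(47), (array([ 622.6, -159.1]), array([30.1, 10.7]), 89.26), array([ 621.8, -156.8,  104.7])) [-42.11876199  64.69010658]
top -90 topmost [ 44. -86. 155.] outermost [ 75. -83. 143.] innermost at z>100 30.0
top -60 topmost [ 45. -60. 154.] outermost [ 75. -62. 138.] innermost at z>100 41.0
[... 707 characters left out ...]
524.9, -187.1]), array([103.6,  10.4]), 83.21), array([ 524.2, -188.8,  105.7])) [ -2.25760345 -28.79988241]
side -90 topmost [ 47. -86. 156.] outermost [ 78. -91. 143.] innermost at z>100 44.0
side -60 topmost [ 47. -55. 155.] outermost [ 77. -56. 143.] innermost at z>100 43.0
side -30 topmost [-18. -27. 545.] outermost [ 97. -23. 214.] innermost at z>100 -19.0
side 0 topmost [-20.  -7. 530.] outermost [ 98.   0. 211.] innermost at z>100 -21.0
side 30 topmost [ 97.  23. 212.] outermost [ 97.  23. 212.] innermost at z>100 42.0
side 60 topmost [ 47.  59. 155.] outermost [ 77.  57. 143.] innermost at z>100 43.0
side 90 topmost [ 45.  96. 155.] outermost [ 78.  96. 144.] innermost at z>100 43.0
```

View pics/s3.png

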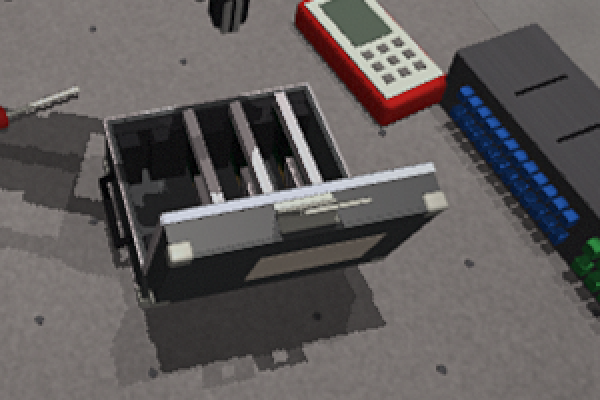

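The side crop shows the three boards standing in the case, with rails at (200,150), (250,150) and (295,140). The lid is up and the hasp is at (320,205). All three boards sit down at z≈105, leaning ≈0.055 rad, which is within the limit. Next is the lid: raise and go behind it, beside the hasp.

>>> {"method": "move_arm", "body": {"increments": [[-1, [0, 0, 4], 0], [-1, [-7.5, -5, 4], 0], [-1, [-7.5, -10, 4], 0], [-1, [-7.5, -18.2, 4], 0], [-1, [-7.5, -18.2, 4], 0], [-1, [-7.5, -18.2, 4], 0], [-1, [-7.5, -18.2, 4], 0]]}}

```text
time_s: 23.62
ee_pos: [0.4573, -0.3712, 0.3319]
orientation: [-2.352, -2.078, -0.001]
contact_force: [-0.8, 0.9, 0.1]
grip_width: 0.001
grip_force: 0.0
```

>>> {"method": "move_arm", "body": {"increments": [[-1, [0, 0, -5], 0], [-1, [0, 0, -10.5], 0], [-1, [0, 0, -10.5], 0], [-1, [0, 0, -10.5], 0]]}}

```text
time_s: 24.12
ee_pos: [0.4582, -0.3721, 0.2304]
orientation: [2.352, 2.079, 0.0]
contact_force: [-0.5, 0.7, 0.7]
grip_width: -0.003
grip_force: 0.0
```

Run:
```python
from h import *
C=np.array([.5532,-.1929]); a=np.radians(-7.1); ey=np.array([np.cos(a),np.sin(a)]); ex=np.array([ey[1],-ey[0]])
s=robot.get_state(); p=s['ee_pos']; print(p, s['contact_force'])
print('case',(p[:2]-C)@np.c_[ex,ey]*1000)
d=138
for th in (1.85,1.57,1.3,1.0,.8,.6,.4,.3,.2,.1,0):
    K=np.array([-d*np.cos(th)+36*np.sin(th),d*np.sin(th)+36*np.cos(th)])/1000
    if th>1.57: K=np.array([.078,.130])
    if th==1.57: K[1]=.14
    T=C+ex*(K[0]+.011+.079)+ey*-.072; z=K[1]+.080+.011
    print(th,((np.r_[T,z]-p)*100).round(1))
```

```text
[ 0.45824512 -0.37211564  0.23041569] [-0.45360465  0.70291316  0.67581057]
case [189.57796971 -72.07544439]
1.85 [ 0.3  2.1 -0.9]
1.57 [0.8 6.3 0.1]
1.3 [ 1.3 10.1  0.3]
1.0 [ 1.8 14.3 -0.4]
0.8 [ 2.1 16.9 -1.5]
0.6 [ 2.4 19.2 -3.2]
0.4 [ 2.6 21.1 -5.3]
0.3 [ 2.7 21.9 -6.4]
0.2 [ 2.8 22.6 -7.7]
0.1 [ 2.9 23.1 -9. ]
0 [  2.9  23.6 -10.3]
```

>>> {"method": "move_arm", "body": {"increments": [[-1, [0.3, 2.1, -0.9], 0], [-1, [0.5, 4.2, -0.4], 0], [-1, [0.8, 6.3, 0.1], 0], [-1, [1.0, 8.2, 0.2], 0], [-1, [1.3, 10.1, 0.3], 0], [-1, [1.5, 12.2, 0], 0], [-1, [1.8, 14.3, -0.4], 0], [-1, [2.0, 15.6, -0.9], 0], [-1, [2.1, 16.9, -1.5], 0], [-1, [2.1, 16.9, -1.5], 0]]}}

```text
time_s: 25.38
ee_pos: [0.4779, -0.2019, 0.2123]
orientation: [-2.351, -2.079, 0.0]
contact_force: [0.4, -0.3, 0.2]
grip_width: 0.0
grip_force: 0.0
```

Run:
```python
from h import *
C=np.array([.5532,-.1929]); a=np.radians(-7.1); ey=np.array([np.cos(a),np.sin(a)]); ex=np.array([ey[1],-ey[0]])
s=robot.get_state(); print(s['ee_pos'],s['contact_force'])
c=cam('side'); P=cloud(c); q=P[~np.isnan(P[...,0])]
L=np.c_[(q[:,:2]-C)@ex-.079,(q[:,:2]-C)@ey,q[:,2]-.080]*1000
for y0 in (-95,40,70,95):
    t=L[(abs(L[:,1]-y0)<6)&(L[:,2]>20)&(L[:,2]<220)&(L[:,0]>-175)&(L[:,0]<60)]
    print(y0,len(t),np.polyfit(t[:,0],t[:,2],1) if len(t)>9 else '',t.min(0).round(),t.max(0).round())
cv2.imwrite('pics/s4.png',c['img'])
```

```text
[ 0.47789014 -0.20189972  0.21228469] [ 0.38676951 -0.33612711  0.23191059]
-95 824 [-1.44859346 57.23821042] [ -78. -101.   21.] [ 27. -89. 220.]
40 663 [-0.93746453 53.47208699] [-112.   34.   24.] [ 26.  46. 139.]
70 648 [-0.93219966 53.25432613] [-112.   64.   24.] [ 26.  76. 137.]
95 659 [-0.96004146 52.51149641] [-112.   89.   22.] [ 26. 101. 141.]
```

View pics/s4.png

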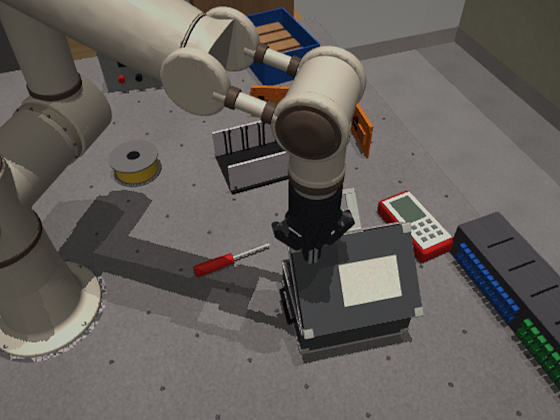

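The side view shows the lid half closed (about 0.75 rad) with the finger on its near-robot side at (310,250), clear of the hasp. I'll push on.

>>> {"method": "move_arm", "body": {"increments": [[-1, [0.3, 2.3, -1.7], 0], [-1, [0.4, 3.3, -2.8], 0], [-1, [0.5, 4.2, -3.8], 0], [-1, [0.6, 5.0, -4.9], 0], [-1, [0.7, 5.7, -6.2], 0], [-1, [0.8, 6.2, -7.5], 0], [-1, [0.8, 6.7, -8.4], 0], [-1, [0.8, 6.7, -8.8], 0], [-1, [0.8, 6.7, -9.0], 0], [-1, [0.8, 6.7, -9.0], 0]]}}

```text
time_s: 26.68
ee_pos: [0.4863, -0.1354, 0.1268]
orientation: [-2.352, -2.078, 0.0]
contact_force: [-14.0, 8.4, 29.4]
grip_width: 0.004
grip_force: 15.1
```

>>> {"method": "move_arm", "body": {"increments": [[-1, [0, 0, 3], 0], [-1, [0, 0, 12], 0], [-1, [0, 0, 20], 0], [-1, [0, 6, 20], 0], [-1, [0, 6, 20], 0], [-1, [0, 6, 20], 0]]}}

```text
time_s: 27.42
ee_pos: [0.4863, -0.076, 0.3226]
orientation: [-2.353, -2.081, 0.001]
contact_force: [1.3, -0.1, -1.5]
grip_width: -0.001
grip_force: 0.0
```

```bash
cat > l.py <<'E'
from h import *
C=np.array([.5532,-.1929]); a=np.radians(-7.1); ey=np.array([np.cos(a),np.sin(a)]); ex=np.array([ey[1],-ey[0]])
c,W,s=wcloud(); p=s['ee_pos']; print(p.round(4),s['contact_force'].round(1),'case',(p[:2]-C)@np.c_[ex,ey]*1000)
cv2.imwrite('pics/wl%d.png'%(s['time_s']*100),c['img']); cs=cam('side')
for n,P in (('w',W),('s',cloud(cs))):
    q=P[~np.isnan(P[...,0])]; L=np.c_[(q[:,:2]-C)@ex,(q[:,:2]-C)@ey,q[:,2]]*1000
    t=L[(abs(L[:,1])<95)&(abs(L[:,0]-10)<60)&(L[:,2]>100)&(L[:,2]<150)]
    if len(t)>50: print(n,'lid slope x,y,z0',np.linalg.lstsq(np.c_[t[:,:2],np.ones(len(t))],t[:,2],rcond=None)[0].round(3),len(t))
    t=L[(abs(L[:,1])<22)&(L[:,0]>-165)&(L[:,0]<-80)&(L[:,2]>15)&(L[:,2]<190)]
    for k in np.arange(-165,-78,8):
        u=t[(t[:,0]>=k)&(t[:,0]<k+8)]
        if len(u)>4: print(n,'hasp x',k,np.percentile(u[:,2],[5,50,95]).round(),len(u))
E
python3 l.py; ls pics
```

```text
[ 0.4863 -0.076   0.3226] [ 1.3 -0.1 -1.5] case [-107.72891963  -80.8129176 ]
w lid slope x,y,z0 [1.00000e-03 1.00000e-03 1.15354e+02] 9711
w hasp x -157 [92. 93. 95.] 103
w hasp x -149 [92. 94. 95.] 243
w hasp x -141 [93. 94. 96.] 201
w hasp x -133 [94. 95. 96.] 200
w hasp x -125 [94. 96. 97.] 208
w hasp x -117 [95. 96. 98.] 259
w hasp x -109 [95. 97. 98.] 260
w hasp x -101 [96. 98. 99.] 259
w hasp x -93 [97. 98. 99.] 255
w hasp x -85 [ 98. 100. 102.] 156
s lid slope x,y,z0 [-1.00000e-03  1.00000e-03  1.16595e+02] 5977
s hasp x -157 [92. 94. 95.] 17
s hasp x -149 [93. 95. 97.] 64
s hasp x -141 [94. 96. 98.] 42
s hasp x -133 [94. 97. 98.] 46
s hasp x -125 [95. 97. 99.] 51
s hasp x -117 [95. 97. 99.] 66
s hasp x -109 [ 96.  98. 100.] 66
s hasp x -101 [ 97.  99. 101.] 68
s hasp x -93 [ 99. 100. 102.] 17
crop.png
s1.png
s3.png
s4.png
side0.png
top0.png
w1.png
w2.png
w3.png
w4.png
w5.png
w6.png
w7.png
w8.png
wl2742.png
```

Run:
```python
from h import *
C=np.array([.5532,-.1929]); a=np.radians(-7.1); ey=np.array([np.cos(a),np.sin(a)]); ex=np.array([ey[1],-ey[0]])
p=robot.get_state()['ee_pos']
for x,z in ((-145,112),(-142,96),(-139,82),(-132,70),(-122,60),(-110,54),(-102,52),(-95.5,52),(-94,52),(-93,52)):
    print(x,z,((np.r_[C+ex*x/1e3+ey*-.022,(z+11)/1e3]-p)*100).round(2))
```

```text
-145 112 [  6.36   3.04 -19.81]
-142 96 [  6.32   2.75 -21.41]
-139 82 [  6.29   2.45 -22.81]
-132 70 [  6.2    1.75 -24.01]
-122 60 [  6.08   0.76 -25.01]
-110 54 [  5.93  -0.43 -25.61]
-102 52 [  5.83  -1.22 -25.81]
-95.5 52 [  5.75  -1.87 -25.81]
-94 52 [  5.73  -2.02 -25.81]
-93 52 [  5.72  -2.12 -25.81]
```

View pics/wl2742.png

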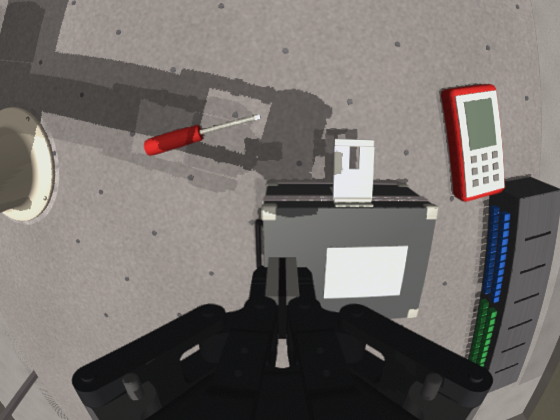

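The wrist view shows the lid shut flat, with the hasp leaf straight out at (353,168) and the staple behind its slot. I'll position above the leaf on its −y flank.

>>> {"method": "move_arm", "body": {"increments": [[-1, [6.4, 3.0, 0], 0], [-1, [6.4, 3.0, 0], 0], [-1, [6.4, 3.0, -6], 0], [-1, [6.4, 3.0, -12], 0], [-1, [6.4, 3.0, -18], 0], [-1, [6.4, 3.0, -19.8], 0], [-1, [6.4, 3.0, -19.8], 0], [-1, [6.4, 3.0, -19.8], 0]]}}

```text
time_s: 28.52
ee_pos: [0.5523, -0.0472, 0.1282]
orientation: [2.352, 2.076, 0.004]
contact_force: [0.9, 0.6, -0.3]
grip_width: -0.001
grip_force: 0.0
```

>>> {"method": "move_arm", "body": {"increments": [[-1, [0, -0.25, -1.6], 0], [-1, [-0.1, -0.55, -3.0], 0], [-1, [-0.2, -1.25, -4.2], 0], [-1, [-0.3, -2.25, -5.2], 0], [-1, [-0.45, -3.45, -5.8], 0], [-1, [-0.55, -4.2, -6.0], 0], [-1, [-0.65, -4.8, -6.0], 0], [-1, [-0.65, -4.8, -6.0], 0]]}}

```text
time_s: 29.52
ee_pos: [0.5436, -0.0939, 0.0653]
orientation: [-2.354, -2.078, -0.001]
contact_force: [-1.2, 4.1, 0.6]
grip_width: 0.002
grip_force: 0.0
```

>>> {"method": "move_arm", "body": {"increments": [[-1, [0, -0.2, 0], 0], [-1, [0, -0.3, 0], 0], [-1, [0, -0.3, 0], 0]]}}

```text
time_s: 29.9
ee_pos: [0.5435, -0.0943, 0.0653]
orientation: [-2.351, -2.077, -0.005]
contact_force: [0.4, 15.2, 1.5]
grip_width: -0.001
grip_force: 0.6
```

>>> {"method": "move_arm", "body": {"increments": [[-1, [0.5, 4, 0], 0], [-1, [0.5, 5, 8], 0], [-1, [-6, 5, 18], 0], [-1, [-6, 5, 20], 0], [-1, [-6, 5, 20], 0]]}}

```text
time_s: 30.52
ee_pos: [0.4846, -0.0482, 0.2702]
orientation: [2.349, 2.075, 0.005]
contact_force: [-0.1, -0.1, 0.3]
grip_width: 0.002
grip_force: 0.0
```

```bash
python3 l.py
python3 - <<'E'
from h import *
C=np.array([.5532,-.1929]); a=np.radians(-7.1); ey=np.array([np.cos(a),np.sin(a)]); ex=np.array([ey[1],-ey[0]])
c,W,s=wcloud(); P=W[~np.isnan(W[...,0])]
L=np.c_[(P[:,:2]-C)@ex,(P[:,:2]-C)@ey,P[:,2]]*1000
for z in range(20,112,6):
    u=L[(L[:,2]>z)&(L[:,2]<z+6)&(abs(abs(L[:,1])-14)<6)&(L[:,0]>-130)&(L[:,0]<-60)]
    v=L[(L[:,2]>z)&(L[:,2]<z+6)&(abs(L[:,1])>30)&(abs(L[:,1])<90)&(L[:,0]>-130)&(L[:,0]<-60)]
    if len(u) and len(v): print(z,'leaf x',np.median(u[:,0]).round(1),len(u),'wall x',np.median(v[:,0]).round(1),len(v))
i=c['img']; cv2.imwrite('pics/h1.png',cv2.resize(i[60:260,200:500],None,fx=2.6,fy=2.6))
E
```

```text
[ 0.4846 -0.0482  0.2702] [-0.1 -0.1  0.3] case [-135.05672157  -85.99608266]
w lid slope x,y,z0 [1.00000e-03 0.00000e+00 1.15355e+02] 5642
w hasp x -101 [44. 53. 58.] 19
w hasp x -93 [31. 56. 79.] 490
w hasp x -85 [ 69.  89. 101.] 589
s lid slope x,y,z0 [-2.00000e-03  1.00000e-03  1.16614e+02] 5974
26 leaf x -86.3 18 wall x -77.9 154
32 leaf x -86.5 31 wall x -77.6 167
38 leaf x -86.6 37 wall x -77.6 156
44 leaf x -86.5 34 wall x -77.6 185
50 leaf x -86.1 42 wall x -77.6 176
56 leaf x -85.8 40 wall x -77.7 186
62 leaf x -85.5 51 wall x -77.8 141
68 leaf x -85.0 54 wall x -79.3 130
74 leaf x -84.6 44 wall x -79.3 224
80 leaf x -84.2 55 wall x -79.5 203
86 leaf x -83.9 49 wall x -78.4 364
92 leaf x -85.1 28 wall x -78.0 242
98 leaf x -81.9 162 wall x -78.0 273
104 leaf x -79.4 63 wall x -78.0 270
110 leaf x -71.0 388 wall x -71.5 1669
```

View pics/h1.png

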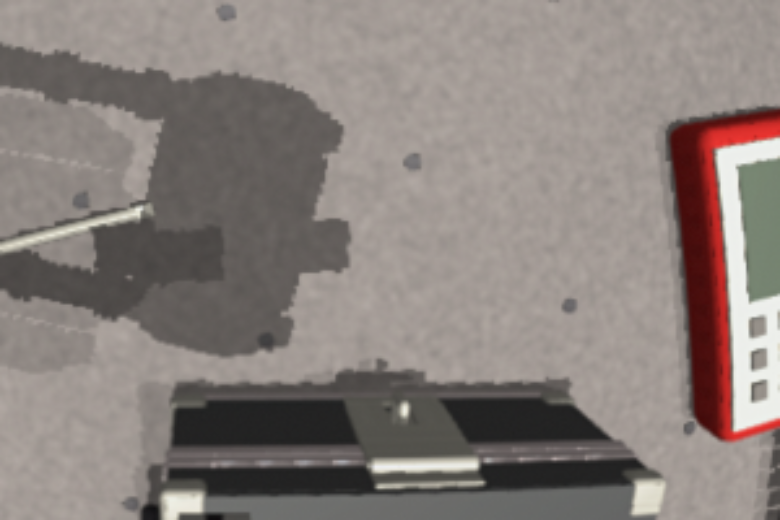

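The crop shows the leaf hanging down over the staple, with the staple tip poking through the slot at (402,410). The cloud gives a slope of about 0.055 rad, which is close to the limit. I'll measure it again once settled.

>>> {"method": "move_arm", "body": {"increments": [[-1, [8.5, -1, 0], 0], [-1, [8.5, -1, 0], 0], [-1, [8.5, -1, 0], 0], [-1, [8.5, -1, 0], 0], [-1, [8.5, -1, 0], 0]]}}

```text
time_s: 31.3
ee_pos: [0.5681, -0.0572, 0.2651]
orientation: [-2.355, -2.079, 0.001]
contact_force: [0.9, -0.5, -0.2]
grip_width: -0.002
grip_force: 0.0
```

```bash
cat > ha.py <<'E'
from h import *
C=np.array([.5532,-.1929]); a=np.radians(-7.1); ey=np.array([np.cos(a),np.sin(a)]); ex=np.array([ey[1],-ey[0]])
for k in range(2):
    c,W,s=wcloud(); P=W[~np.isnan(W[...,0])]
    L=np.c_[(P[:,:2]-C)@ex,(P[:,:2]-C)@ey,P[:,2]]*1000
    def fit(nm,ylo,yhi,zlo,zhi,xlo=-100,xhi=-70):
        u=L[(L[:,2]>zlo)&(L[:,2]<zhi)&(abs(L[:,1])>ylo)&(abs(L[:,1])<yhi)&(L[:,0]>xlo)&(L[:,0]<xhi)]
        p=np.polyfit(u[:,2],u[:,0],1); r=u[:,0]-np.polyval(p,u[:,2]); u=u[abs(r)<1.5]; p=np.polyfit(u[:,2],u[:,0],1); print(nm,'slope',p[0].round(4),'x at z50',np.polyval(p,50).round(2),'at 98',np.polyval(p,98).round(2),len(u))
    fit('leaf',8,21,30,86); fit('wall',28,90,20,66); fit('lidfront',28,90,86,112)
print(s['ee_pos'].round(4),(s['ee_pos'][:2]-C)@np.c_[ex,ey]*1000)
E
python3 ha.py
```

```text
leaf slope 0.0514 x at z50 -85.49 at 98 -83.02 480
wall slope -0.0069 x at z50 -78.18 at 98 -78.51 1469
lidfront slope 0.0271 x at z50 -79.36 at 98 -78.05 1402
leaf slope 0.0518 x at z50 -85.48 at 98 -83.0 478
wall slope -0.0068 x at z50 -78.19 at 98 -78.51 1447
lidfront slope 0.0291 x at z50 -79.45 at 98 -78.05 1412
[ 0.5682 -0.0572  0.2653] [-136.47474593   -1.83754725]
```

Run:
```python
from h import *
C=np.array([.5532,-.1929]); a=np.radians(-7.1); ey=np.array([np.cos(a),np.sin(a)]); ex=np.array([ey[1],-ey[0]])
p=robot.get_state()['ee_pos']
for x in (-125,-96,-91): print(x,((np.r_[C+ex*x/1e3+ey*-.022,.058]-p)*100).round(2))
```

```text
-125 [ -2.16  -0.88 -20.75]
-96 [ -2.51  -3.76 -20.75]
-91 [ -2.58  -4.26 -20.75]
```

>>> {"method": "move_arm", "body": {"increments": [[-1, [-2.2, -0.9, -5], 0], [-1, [-2.2, -0.9, -11], 0], [-1, [-2.2, -0.9, -16], 0], [-1, [-2.2, -0.9, -19.5], 0], [-1, [-2.2, -0.9, -20.7], 0], [-1, [-2.2, -0.9, -20.7], 0], [-1, [-2.4, -3.0, -20.7], 0], [-1, [-2.5, -3.8, -20.7], 0], [-1, [-2.5, -4.1, -20.7], 0], [-1, [-2.5, -4.1, -20.7], 0]]}}

```text
time_s: 32.65
ee_pos: [0.546, -0.0942, 0.0607]
orientation: [-2.354, -2.078, -0.012]
contact_force: [4.1, 20.5, 5.9]
grip_width: 0.004
grip_force: 0.0
```

>>> {"method": "move_arm", "body": {"increments": [[-1, [0, -0.2, 0], 0], [-1, [0, -0.2, 0], 0], [-1, [0, -0.2, 0], 0]]}}

```text
time_s: 33.02
ee_pos: [0.5459, -0.0943, 0.0607]
orientation: [-2.351, -2.077, -0.015]
contact_force: [3.3, 27.1, 8.2]
grip_width: -0.001
grip_force: 0.0
```

>>> {"method": "move_arm", "body": {"increments": [[-1, [0, 4, 0], 0], [-1, [0, 5, 2], 0], [-1, [1.5, 5, 9], 0], [-1, [2.5, 4.5, 15], 0], [-1, [2.5, 4.3, 20.5], 0], [-1, [2.5, 4.3, 20.5], 0], [-1, [2.5, 4.3, 20.5], 0]]}}

```text
time_s: 33.9
ee_pos: [0.5689, -0.0573, 0.2641]
orientation: [2.354, 2.079, 0.001]
contact_force: [-0.6, 1.7, -1.3]
grip_width: -0.002
grip_force: 0.0
```

```bash
python3 ha.py
```

```text
leaf slope -0.0024 x at z50 -82.93 at 98 -83.05 426
wall slope -0.0071 x at z50 -78.18 at 98 -78.52 1485
lidfront slope 0.0292 x at z50 -79.44 at 98 -78.04 1451
leaf slope -0.0051 x at z50 -82.96 at 98 -83.2 421
wall slope -0.0046 x at z50 -78.2 at 98 -78.42 1505
lidfront slope 0.0256 x at z50 -79.26 at 98 -78.03 1460
[ 0.5683 -0.0571  0.2626] [-136.65648369   -1.83224277]
```

Now the leaf is parallel to the wall (slope ≈ 0) and the lid is shut. The rack stands clear, so I'll hand in.

```bash
python3 l.py | grep slope; python3 -c "
from cell import robot; print(robot.close_job())"
```

```text
w lid slope x,y,z0 [2.00000e-03 1.00000e-03 1.15158e+02] 3311
s lid slope x,y,z0 [-1.00000e-03  1.00000e-03  1.16624e+02] 5967
the job is handed in; nothing more can be done
None
```

The job is handed in with no verdict returned: by my last measurements all three boards stand in the case, the lid is shut, and the hasp is flat over the staple.

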